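# Sort turned parts on the fitter's bench

### The job

Sort the five loose steel parts on the bench into their holders: the two hexagon nuts into the grey tray, standing on end, one in each compartment; the two rings over the posts of the wooden stand, one on each post and all the way down; and the flanged pin upright, flange down, in the round tin. Leave everything standing still, and do not knock over the small oil bottle that stands among the parts.

Things in the scene. Friction and masses are not known exactly. Their poses are not given: they have to be found in the camera images.
- nut_1: Steel high hexagon nut, a hexagonal prism standing on one end: 46 mm across the flats, 53 mm across the corners, 38 mm tall, 30 mm dark bore, about 0.28 kg. Origin: centre of its underside; z is the upright bore axis; its x axis is square to one pair of flats (the others lie at +60 and -60 degrees). The two nuts are alike.
- nut_2: Steel high hexagon nut, a hexagonal prism standing on one end: 46 mm across the flats, 53 mm across the corners, 38 mm tall, 30 mm dark bore, about 0.28 kg. Origin: centre of its underside; z is the upright bore axis; its x axis is square to one pair of flats (the others lie at +60 and -60 degrees). The two nuts are alike.
- ring_1: Steel bushing ring standing flat on the bench: 52 mm outside, 34 mm bore, 30 mm tall, about 0.24 kg. Origin: centre of its underside; z is its upright axis. The two rings are alike.
- ring_2: Steel bushing ring standing flat on the bench: 52 mm outside, 34 mm bore, 30 mm tall, about 0.24 kg. Origin: centre of its underside; z is its upright axis. The two rings are alike.
- pin: Steel flanged pin standing upright on its flange: flange 44 mm in diameter and 12 mm thick at the bottom, above it a plain round stem 26 mm in diameter up to the top at 75 mm, about 0.35 kg. Origin: centre of the flange's underside; z up along the stem. Grip it by the stem.
- oil_bottle: Small green plastic oil bottle with a black cap, 46 mm in diameter, 70 mm tall, 0.12 kg, loose, standing among the parts. Not to be knocked over. Origin: centre of its underside; z up.
- nut_tray: Grey sheet-metal tray, fixed to the bench: 78 mm (its x) by 152 mm (its y), walls 16 mm high and 4 mm thick, floor 4 mm thick, open on top. A wall as high as the rim splits it into two compartments 70 mm by 70 mm, centred at y = +37 mm and y = -37 mm in its frame. Origin: centre of its underside; z up.
- ring_stand: Wooden board, fixed to the bench: 70 mm (its x) by 150 mm (its y), 12 mm thick, with two upright steel posts at y = +42 mm and y = -42 mm in its frame; each post is 16 mm in diameter, tapered at the top, its top 48 mm above the bench (36 mm above the board). Origin: centre of its underside; z up.
- pin_tin: Low round dark steel tin, fixed to the bench, open on top: 72 mm outside diameter, wall 3 mm, inside diameter 66 mm, rim 22 mm above the bench, floor 4 mm thick. Origin: centre of its underside; z up.

How it is judged:
By the outcome, as a careful person would: the job done as asked, in the order asked, and still so for the second after the job is handed in, with the robot touching nothing.
It also fails if it takes over 120 s, if anything falls off the work surface, if the arm or the gripper's body presses on something with over 40 N, if the wrist force passes 120 N, or if a joint passes its speed limit or range.

### The arm

A 6-joint arm with a two-finger parallel gripper is mounted at the origin on the work surface. World frame = base frame: x ahead of the robot, y to its left, z up, the work surface at z = 0. Lengths are in m, angles in rad, forces in N, time in s.
With the tool pointing down it reaches from about 0.425 to 0.95 m from the base axis. Payload 3.5 kg.
Tool frame: the origin (TCP) lies at the very end of the fingers, on their centre line; the grasp point (between the pads) lies 19 mm behind it; z points along the fingers, y is the line along which they close (so a half turn about z gives the same grasp; the last joint's range is limited). The gripper opens to 85 mm and grips with 20 to 120 N. Pads are 22 mm wide; open, the fingers measure 114 mm over their backs; the gripper's body (76 mm by 85 mm) begins 54 mm behind the grasp point. The pads swing forward as they close: fully open they stand 13 mm farther back than shut.
Start: joints at [-1.333, 0.286, 1.577, -0, 1.279, -0.15], TCP at [0.255, -0.625, 0.231] pointing down, gripper open.
Joint ranges: [-2.77, 2.77], [-0.9, 2.22], [0.21, 2.48], [-1.53, 4.67], [0.24, 2.81], [-2.84, 2.84]. Speed limits (rad/s): [2.79, 2.79, 3.14, 3.14, 3.14, 3.14].

### API

Orientations are given as [roll, pitch, yaw] about the fixed x, y, z axes, in that order (R = Rz(yaw) Ry(pitch) Rx(roll)).
In Python, from rig import monitor, imaging, arm gives the robot as it stands.
- The arm moves only by the tool arm_command, never from a script. Its arguments are lists of equal length, an entry for each row: "delta_pos": the shift along the tool's x, y, z in m, a list of three; "roll": the turn about the tool's z in rad; "gripper": the opening, from -1 (shut) to 1 (fully open). A call has 1 to 5 rows; each row is the pose to reach, as a shift and turn from the pose commanded when the call began, along the tool's axes at that moment; what a row does not reach only later rows make up. A row lasts 1/12 s, in which the tool goes at most 41.7 mm and 7.16 degrees, less where a joint would pass 70% of its speed; a pose out of reach is approached as far as the arm can. A call with a gripper value outside its range is refused whole. The fingers move at their own pace and stop on an object; "grip_force" is the grip in N (left out, the last holds). Time passes only in rows, so rows that repeat a pose let the fingers close. It gives the time, the measured TCP pose, the force, the opening and the grip force at its end, in the units of the state.
- monitor.get_state(): the state, without advancing time (a new reading comes with each control period).
- imaging.get_image(name): name is "scene" or "top" or "wrist"; returns a dict with "pixels" (480x640x3 uint8, red, green, blue), "fovy" (degrees; the focal length in pixels is half the picture's height over the tangent of half this angle, whatever the lens; pixels are square), "cx", "cy" (the principal point, pixels), "extrinsics" (4x4, takes a point from world to camera coordinates). Camera axes: x right, y up, looking along -z (the intrinsics and any distortion apply to the point x, -y, -z); pixel columns grow to the right and rows downward; lengths in m; the calibration is good to about 2 mm. A picture is of the moment at which its call begins. There is no depth.
- arm.close_job(): hands the job in; it is judged then, once.
The state is a dict: "t": time; "qpos": joint angles; "qvel": joint speeds; "joint_efforts": joint torques, N m; "eef_pos": TCP position; "eef_rot": TCP orientation; "ft_force": force on the tool from outside, world axes, zero at the start; "wrist_torque": the same for the moment, N m; "opening": finger opening in m; "gripper_force": force on a finger pad.
Only numpy, scipy, OpenCV 4.12 (cv2) and the standard library are available. Lean on these libraries where they do the work, as an engineer would, in place of code of your own. Each camera call takes 0.05 s, during which the arm holds its last target. There are 200 camera calls.

## Working session

There is one attempt and no reset: what is moved stays moved. The work goes in short steps, Python scripts to look and compute and a tool call to move; the robot and the scene stay as the last step left them, time stands still between calls to the robot, and variables do not carry over. Pictures are saved under pics/ and viewed, at most 14 in all, crops included, and the job is handed in when it is done.

Besides the shell and the picture viewer there is one more tool, called as name(argument=value, ...), one argument or row to a line, values as JSON. arm_command: Moves the arm, as the interface text tells. Its arguments: {"type":"object","properties":{"delta_pos":{"type":"array","items":{"type":"array","items":{"type":"number"}}},"roll":{"type":"array","items":{"type":"number"}},"gripper":{"type":"array","items":{"type":"number"}},"grip_force":{"type":"number"}},"required":["delta_pos","roll","gripper"]}

```bash
mkdir -p pics; ls; python3 - <<'E'
from rig import monitor, imaging, arm
import cv2, numpy as np
np.set_printoptions(precision=4,suppress=True)
for n in ("scene","top"):
    d=imaging.get_image(n); cv2.imwrite(f"pics/{n}0.png",d["pixels"][:,:,::-1])
    print(n,{k:v for k,v in d.items() if k!="pixels"})
print(monitor.get_state())
E
```

```text
pics
scene {'fovy': 50.35651309316209, 'cx': 314.01475635320276, 'cy': 240.8133463135979, 'extrinsics': array([[ 0.1828,  0.9831, -0.0135, -0.1156],
       [-0.8278,  0.1613,  0.5374,  0.4124],
       [ 0.5305, -0.087 ,  0.8432, -1.3291],
       [ 0.    ,  0.    ,  0.    ,  1.    ]])}
top {'fovy': 46.610470617801155, 'cx': 322.7129426966504, 'cy': 238.77378180435605, 'extrinsics': array([[-0.0065, -0.9997,  0.0224, -0.0123],
       [ 0.9994, -0.0058,  0.0344, -0.5393],
       [-0.0342,  0.0226,  0.9992, -1.0758],
       [ 0.    ,  0.    ,  0.    ,  1.    ]])}
{'t': 0.1, 'qpos': array([-1.333 ,  0.2871,  1.578 ,  0.    ,  1.2786, -0.15  ]), 'qvel': array([-0.0013, -0.0007, -0.0042, -0.0018, -0.002 ,  0.0005]), 'joint_efforts': array([  0.0006, -40.7298, -29.3697,  -0.0002,   0.0034,   0.    ]), 'eef_pos': array([ 0.2551, -0.6243,  0.2301]), 'eef_rot': array([-3.1395, -0.0003,  0.3878]), 'ft_force': array([ 0.6117, -0.3219, -0.0503]), 'wrist_torque': array([-0.0327, -0.013 , -0.0307]), 'gripper_force': 0.0, 'opening': 0.0856363567071459}
```

View pics/top0.png

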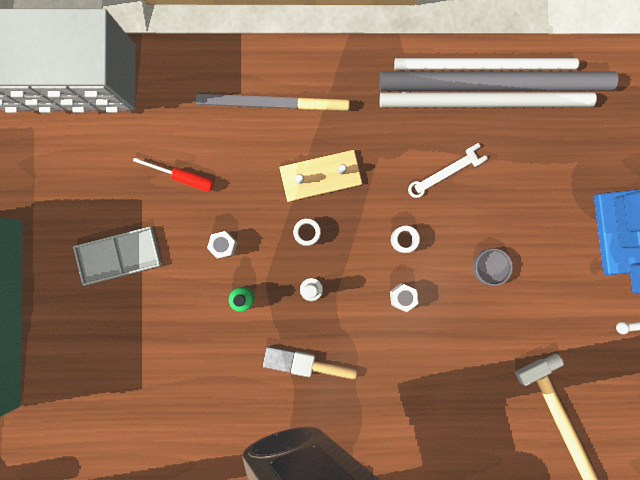

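View pics/scene0.png

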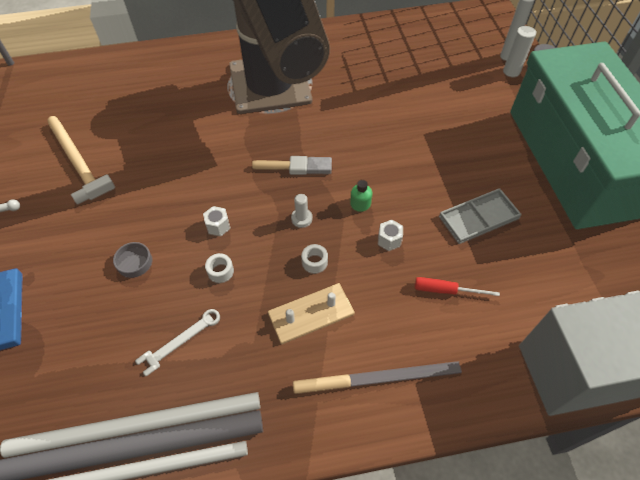

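Top view: rings at (307,232) and (405,239), nuts at (221,244) and (404,297), pin (311,289), bottle (240,299), tray (117,256), stand (321,176) with posts near (299,180) and (342,169), tin (493,266). The scene view agrees with this. Next I'll measure by colour masks.

```bash
cat > h.py <<'E'
from rig import monitor, imaging, arm
import cv2, numpy as np
np.set_printoptions(precision=4,suppress=True)
class Cam:
    def __init__(s,n):
        d=imaging.get_image(n); s.im=np.ascontiguousarray(d["pixels"][:,:,::-1]); s.f=240/np.tan(np.radians(d["fovy"])/2)
        s.c=np.array([d["cx"],d["cy"]]); s.E=d["extrinsics"]; s.hsv=cv2.cvtColor(s.im,cv2.COLOR_BGR2HSV)
    def world(s,px,z):
        px=np.atleast_2d(px).astype(float); u=(px-s.c)/s.f
        d=np.c_[u[:,0],-u[:,1],-np.ones(len(u))]@s.E[:3,:3]; o=-s.E[:3,:3].T@s.E[:3,3]
        return o+d*((z-o[2])/d[:,2])[:,None]
    def pix(s,p):
        q=s.E[:3,:3]@np.asarray(p,float)+s.E[:3,3]; return s.c+s.f*np.array([q[0],-q[1]])/-q[2]
    def blob(s,seed,mask,r=60):
        n,l,st,ce=cv2.connectedComponentsWithStats(mask.astype(np.uint8))
        x,y=map(int,seed); w=l[max(0,y-6):y+7,max(0,x-6):x+7]; w=w[w>0]
        k=np.bincount(w).argmax(); return cv2.findContours((l==k).astype(np.uint8),cv2.RETR_EXTERNAL,cv2.CHAIN_APPROX_NONE)[0][0][:,0]
E
python3 - <<'E'
from h import *
t=Cam("top"); s=Cam("scene")
S=t.hsv[...,1].astype(int);V=t.hsv[...,2].astype(int)
bright=(S<70)&(V>120)
for n,p,z in (("nut1",(221,244),.038),("nut2",(404,297),.038),("ring1",(307,232),.03),("ring2",(405,239),.03),("pin",(311,289),.075)):
    c=t.blob(p,bright); (e,ax,a)=cv2.minAreaRect(c); cc=cv2.minEnclosingCircle(c)
    print(n,len(c),"encl px",cc,"world",t.world(cc[0],z), "rad",cc[1]/t.f*1.04)
tin=t.blob((493,266),(S<90)&(V<190)); e=cv2.fitEllipse(tin); print("tin",e,t.world(e[0],.022))
for n,p,m,z in (("tray",(117,256),(S<60),.016),("stand",(321,185),(t.hsv[...,0]>15)&(t.hsv[...,0]<32)&(V>150)&(S>60),.012)):
    c=t.blob(p,m); r=cv2.minAreaRect(c); b=cv2.boxPoints(r); print(n,r,t.world(b,z)[:,:2],t.world(r[0],z))
g=t.blob((240,300),(t.hsv[...,0]>40)&(t.hsv[...,0]<85)&(S>100)); print("bottle",cv2.minEnclosingCircle(g))
a=cv2.resize(t.im[140:320,60:300],None,fx=3.3,fy=3.3,interpolation=cv2.INTER_CUBIC);cv2.imwrite("pics/a.png",a)
a=cv2.resize(t.im[140:320,280:520],None,fx=3.3,fy=3.3,interpolation=cv2.INTER_CUBIC);cv2.imwrite("pics/b.png",a)
E
```

```text
nut1 75 encl px ((220.55982971191406, 244.44586181640625), 14.160125732421875) world [[0.5286 0.178  0.038 ]] rad 0.02643267244543265
nut2 81 encl px ((404.0, 297.0), 15.231646537780762) world [[ 0.4269 -0.1684  0.038 ]] rad 0.028432877740338137
ring1 76 encl px ((306.5569763183594, 231.6835479736328), 13.78341293334961) world [[0.5522 0.0156 0.03  ]] rad 0.025729463574830608
ring2 79 encl px ((404.6428527832031, 238.92857360839844), 14.682107925415039) world [[ 0.5373 -0.1723  0.03  ]] rad 0.02740705534219928
pin 63 encl px ((310.5, 289.18182373046875), 11.716890335083008) world [[0.4451 0.0087 0.075 ]] rad 0.02187189084043068
tin ((492.4660949707031, 266.78485107421875), (36.59199523925781, 39.74216079711914), 96.67084503173828) [[ 0.4827 -0.3436  0.022 ]]
tray ((116.97061157226562, 255.38238525390625), (41.47359085083008, 82.21957397460938), 75.96376037597656) [[0.5294 0.4649]
 [0.5668 0.3133]
 [0.4894 0.2938]
 [0.4523 0.4452]] [[0.5094 0.3794 0.016 ]]
stand ((320.2969665527344, 175.27926635742188), (36.128570556640625, 77.16241455078125), 76.93067932128906) [[ 0.6807  0.0694]
 [ 0.7146 -0.0776]
 [ 0.6454 -0.093 ]
 [ 0.6119  0.0538]] [[ 0.6631 -0.0117  0.012 ]]
bottle ((240.86923217773438, 298.484619140625), 13.214531898498535)
```

View pics/a.png

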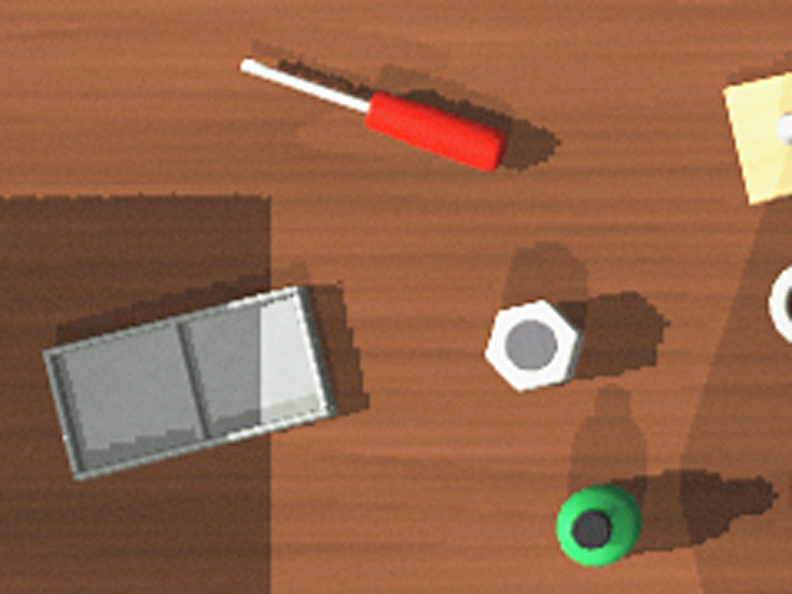

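View pics/b.png

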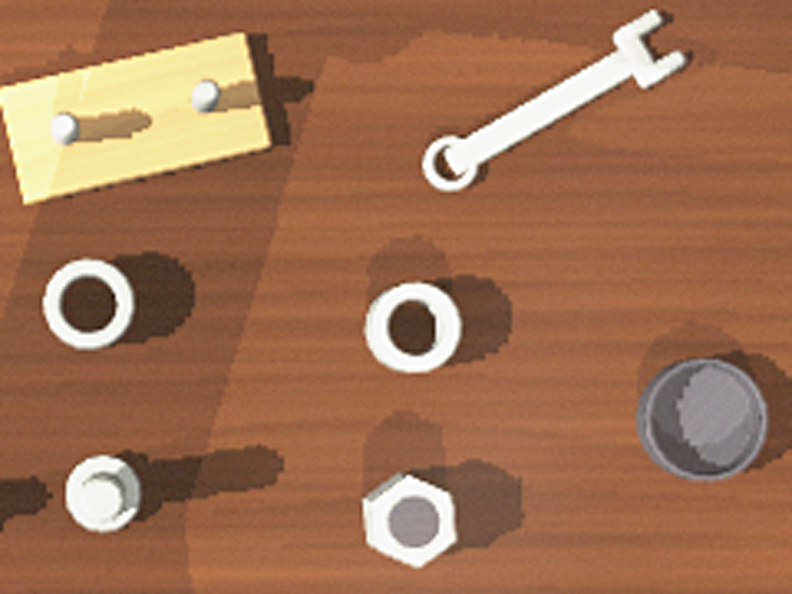

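Crop a: tray centre about (190,382), nut 1 about (532,345), bottle (598,525). Crop b: posts at (66,127) and (207,95), nut 2 bore (414,522), its side showing at upper left. First I'll go above nut 2 for a wrist-camera look.

```bash
cat >> h.py <<'E'
from scipy.spatial.transform import Rotation as Ro
def go(*targets):
    """print tool-frame shift and roll from now to each (x,y,z,yaw)"""
    s=monitor.get_state(); R=Ro.from_euler("xyz",s["eef_rot"]).as_matrix(); yaw=s["eef_rot"][2]
    print("t",round(s["t"],2),"pos",s["eef_pos"],"rot",s["eef_rot"],"open",round(s["opening"],4),"grip",round(s["gripper_force"],1),"F",s["ft_force"])
    for t in targets:
        d=R.T@(np.array(t[:3])-s["eef_pos"]); a=(yaw-t[3]+np.pi/2)%np.pi-np.pi/2  # half turn equivalent
        print(t,"-> delta",d,"roll near",a,"or exact",(yaw-t[3]+np.pi)%(2*np.pi)-np.pi)
E
python3 - <<'E'
from h import *
t=Cam("top")
print("posts",t.world([(300,178.5),(342.7,168.8)],.048)); print("bottle cap",t.world([(239.5,299.5)],.07))
print("nut bores",t.world([(60+532/3.3,140+345/3.3),(280+414/3.3,140+522/3.3)],.038))
print("rings",t.world([(280+89/3.3,140+304/3.3),(280+413/3.3,140+327/3.3)],.03)); print("pin top",t.world([(280+102/3.3,140+492/3.3)],.075))
go((.428,-.170,.20,1.2))
E
```

```text
posts [[ 0.6518  0.0273  0.048 ]
 [ 0.6699 -0.0534  0.048 ]]
bottle cap [[0.4271 0.1384 0.07  ]]
nut bores [[ 0.5284  0.1768  0.038 ]
 [ 0.4246 -0.1712  0.038 ]]
rings [[ 0.5514  0.0148  0.03  ]
 [ 0.537  -0.1733  0.03  ]]
pin top [[0.4453 0.008  0.075 ]]
t 0.25 pos [ 0.2552 -0.6246  0.2307] rot [-3.1405 -0.0002  0.3878] open 0.0853 grip 0.0 F [-0.3278 -0.0177  0.0755]
(0.428, -0.17, 0.2, 1.2) -> delta [ 0.3318 -0.3555  0.0311] roll near -0.8122452914237279 or exact -0.8122452914237277
```

arm_command(
  delta_pos=[
    [0.332,-0.356,0.031],
    [0.332,-0.356,0.031],
    [0.332,-0.356,0.031],
    [0.332,-0.356,0.031],
    [0.332,-0.356,0.031],
  ],
  roll=[-0.81,-0.81,-0.81,-0.81,-0.81],
  gripper=[1,1,1,1,1],
  grip_force=50,
)

```text
t: 0.67
eef_pos: [0.3293, -0.4286, 0.2177]
eef_rot: [-3.142, -0.0, 1.018]
ft_force: [1.0, -1.0, -0.1]
opening: 0.0854
gripper_force: 0.0
```

```bash
python3 -c "
from h import *
go((.426,-.170,.20,1.2))"
```

```text
t 0.67 pos [ 0.3293 -0.4286  0.2177] rot [-3.1415 -0.0003  1.0182] open 0.0854 grip 0.0 F [ 1.0489 -0.9988 -0.1339]
(0.426, -0.17, 0.2, 1.2) -> delta [ 0.2709 -0.0534  0.0178] roll near -0.18175644867023188 or exact -0.18175644867023166
```

arm_command(
  delta_pos=[
    [0.271,-0.053,0.018],
    [0.271,-0.053,0.018],
    [0.271,-0.053,0.018],
    [0.271,-0.053,0.018],
    [0.271,-0.053,0.018],
  ],
  roll=[-0.18,-0.18,-0.18,-0.18,-0.18],
  gripper=[1,1,1,1,1],
)

```text
t: 1.08
eef_pos: [0.4035, -0.2343, 0.2046]
eef_rot: [3.141, 0.0, 1.192]
ft_force: [0.4, -0.5, -0.1]
opening: 0.0855
gripper_force: 0.0
```

```bash
python3 -c "
from h import *
go((.426,-.170,.20,1.2))"
```

```text
t 1.08 pos [ 0.4035 -0.2343  0.2046] rot [3.1409 0.0001 1.1922] open 0.0855 grip 0.0 F [ 0.3839 -0.51   -0.1139]
(0.426, -0.17, 0.2, 1.2) -> delta [ 0.0681 -0.0028  0.0046] roll near -0.007775834538113591 or exact -0.007775834538113813
```

arm_command(
  delta_pos=[
    [0.035,-0.003,0.004],
    [0.06,-0.003,0.004],
    [0.06,-0.003,0.004],
    [0.06,-0.003,0.004],
  ],
  roll=[-0.01,-0.01,-0.01,-0.01],
  gripper=[1,1,1,1],
)

```text
t: 1.42
eef_pos: [0.4228, -0.1783, 0.2006]
eef_rot: [3.141, 0.0, 1.206]
ft_force: [-0.8, 0.3, -0.3]
opening: 0.0853
gripper_force: 0.0
```

```bash
python3 -c "
from h import *
go((.426,-.170,.20,1.2))
w=Cam('wrist'); cv2.imwrite('pics/w1.png',w.im); print(w.E,w.f,w.pix((.426,-.17,.038)))"
```

```text
t 1.42 pos [ 0.4228 -0.1783  0.2006] rot [3.1414 0.0005 1.2059] open 0.0853 grip 0.0 F [-0.804   0.3194 -0.3282]
(0.426, -0.17, 0.2, 1.2) -> delta [0.0089 0.     0.0006] roll near 0.005929505700620119 or exact 0.005929505700620119
[[ 0.9344 -0.3563  0.0002 -0.4592]
 [ 0.3427  0.8983 -0.2749  0.0414]
 [ 0.0978  0.2569  0.9615 -0.3445]
 [ 0.      0.      0.      1.    ]] 331.3082853389544 [319.0955 219.6383]
```

View pics/w1.png

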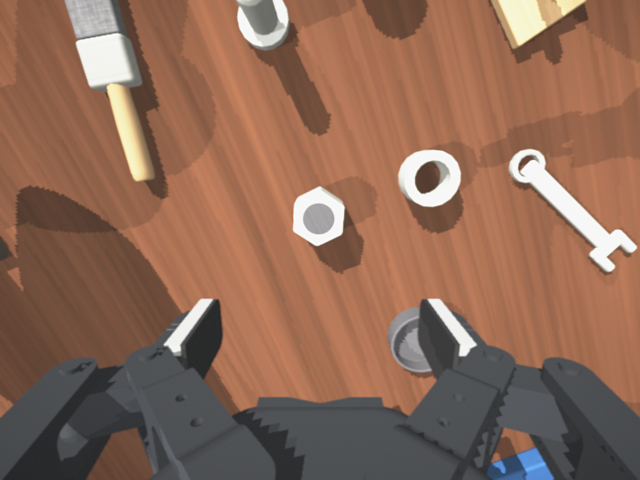

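The wrist picture shows nut 2 at (318,217), flats nearly facing the fingers; pin, ring 2 and tin are also visible. Next: the exact flat angle and centre.

```bash
cat >> h.py <<'E'
def nut(cam,guess,yaw,z=.038):
    m=(cam.hsv[...,1]<70)&(cam.hsv[...,2]>90)
    c=cam.blob(cam.pix((*guess,z)),m); h=cv2.convexHull(c)[:,0]; P=cam.world(h,z)[:,:2]
    A=np.arange(0,np.pi/3,.01); 
    wid=[sum(np.ptp(P@[np.cos(a+k*np.pi/3),np.sin(a+k*np.pi/3)]) for k in range(3)) for a in A]
    a=A[int(np.argmin(wid))]; ws=[np.ptp(P@[np.cos(a+k*np.pi/3),np.sin(a+k*np.pi/3)]) for k in range(3)]
    (cx,r)=cv2.minEnclosingCircle(P.astype(np.float32))
    # tool y lies at yaw-90deg, square to a flat
    y=a+np.pi/2; y+=np.round((yaw-y)/(np.pi/3))*np.pi/3
    print("nut centre",cx,"r",r,"widths",np.array(ws),"flat angle",a,"tool yaw",y); return (*cx,y)
E
python3 -c "
from h import *
w=Cam('wrist'); x,y,a=nut(w,(.426,-.17),1.2); go((x,y,.06,a),(x,y,.013,a))"
```

```text
nut centre (0.4261079728603363, -0.16673891246318817) r 0.028125181794166565 widths [0.0501 0.0505 0.048 ] flat angle 0.61 tool yaw 1.1335987755982988
t 1.52 pos [ 0.4226 -0.18    0.2008] rot [3.1411 0.0006 1.2027] open 0.0855 grip 0.0 F [-0.4895  0.2978 -0.2749]
(0.4261079728603363, -0.16673891246318817, 0.06, np.float64(1.1335987755982988)) -> delta [ 0.0137 -0.0015  0.1407] roll near 0.06913806915512599 or exact 0.06913806915512577
(0.4261079728603363, -0.16673891246318817, 0.013, np.float64(1.1335987755982988)) -> delta [ 0.0137 -0.0016  0.1877] roll near 0.06913806915512599 or exact 0.06913806915512577
```

arm_command(
  delta_pos=[
    [0.011,-0.001,0.03],
    [0.011,-0.001,0.07],
    [0.011,-0.001,0.11],
    [0.011,-0.001,0.14],
    [0.011,-0.001,0.14],
  ],
  roll=[0.07,0.07,0.07,0.07,0.07],
  gripper=[1,1,1,1,1],
)

```text
t: 1.93
eef_pos: [0.4206, -0.167, 0.0542]
eef_rot: [-3.128, -0.002, 1.13]
ft_force: [-1.6, -0.2, -0.4]
opening: 0.0855
gripper_force: 0.0
```

arm_command(
  delta_pos=[
    [0,0,0.025],
    [0,0,0.047],
    [0,0,0.047],
    [0,0,0.047],
  ],
  roll=[0,0,0,0],
  gripper=[1,1,1,1],
)

```text
t: 2.27
eef_pos: [0.4257, -0.1697, 0.0143]
eef_rot: [-3.141, -0.0, 1.131]
ft_force: [0.7, -0.1, 0.8]
opening: 0.0852
gripper_force: 0.0
```

arm_command(
  delta_pos=[
    [0,0,0],
    [0,0,0],
    [0,0,0],
    [0,0,0],
    [0,0,0],
  ],
  roll=[0,0,0,0,0],
  gripper=[-1,-1,-1,-1,-1],
  grip_force=50,
)

```text
t: 2.68
eef_pos: [0.4266, -0.1695, 0.0154]
eef_rot: [3.139, 0.001, 1.133]
ft_force: [-1.9, 0.5, 6.2]
opening: 0.0449
gripper_force: 53.2
```

arm_command(
  delta_pos=[
    [0,0,-0.02],
    [0,0,-0.06],
    [0,0,-0.1],
    [0,0,-0.14],
    [0,0,-0.16],
  ],
  roll=[0,0,0,0,0],
  gripper=[-1,-1,-1,-1,-1],
)

```text
t: 3.1
eef_pos: [0.4272, -0.1697, 0.1789]
eef_rot: [3.134, 0.001, 1.133]
ft_force: [0.4, -1.3, -1.4]
opening: 0.0452
gripper_force: 52.9
```

```bash
python3 -c "
from h import *
go((.5005,.4165,.17,1.81))"
```

```text
t 3.1 pos [ 0.4272 -0.1697  0.1789] rot [3.1339 0.0012 1.1332] open 0.0452 grip 52.9 F [ 0.4048 -1.3432 -1.4275]
(0.5005, 0.4165, 0.17, 1.81) -> delta [ 0.562  -0.1821  0.0068] roll near -0.6768480934401713 or exact -0.6768480934401713
```

arm_command(
  delta_pos=[
    [0.03,-0.01,0],
    [0.068,-0.022,0],
    [0.106,-0.034,0],
    [0.144,-0.046,0],
    [0.182,-0.058,0],
  ],
  roll=[0,0,0,0,0],
  gripper=[-1,-1,-1,-1,-1],
)

```text
t: 3.52
eef_pos: [0.4495, 0.0225, 0.1734]
eef_rot: [-3.142, -0.0, 1.132]
ft_force: [0.4, -0.6, -3.2]
opening: 0.045
gripper_force: 52.8
```

arm_command(
  delta_pos=[
    [0.038,-0.012,0],
    [0.076,-0.025,0],
    [0.114,-0.037,0],
    [0.152,-0.05,0],
    [0.19,-0.062,0],
  ],
  roll=[-0.1,-0.2,-0.3,-0.4,-0.5],
  gripper=[-1,-1,-1,-1,-1],
)

```text
t: 3.93
eef_pos: [0.4736, 0.2211, 0.1732]
eef_rot: [-3.141, 0.0, 1.638]
ft_force: [0.2, -1.0, -2.0]
opening: 0.0449
gripper_force: 52.8
```

```bash
python3 -c "
from h import *
go((.5005,.4165,.17,1.81))"
```

```text
t 3.93 pos [0.4736 0.2211 0.1732] rot [-3.1408  0.0002  1.6384] open 0.0449 grip 52.8 F [ 0.1718 -1.0211 -1.9853]
(0.5005, 0.4165, 0.17, 1.81) -> delta [0.1931 0.04   0.0031] roll near -0.17158334251493423 or exact -0.17158334251493423
```

arm_command(
  delta_pos=[
    [0.038,0.008,0],
    [0.076,0.016,0],
    [0.114,0.024,0],
    [0.152,0.032,0],
    [0.187,0.039,0],
  ],
  roll=[-0.1,-0.17,-0.17,-0.17,-0.17],
  gripper=[-1,-1,-1,-1,-1],
)

```text
t: 4.35
eef_pos: [0.5012, 0.4102, 0.1727]
eef_rot: [-3.14, 0.0, 1.804]
ft_force: [1.2, -0.8, -3.6]
opening: 0.0454
gripper_force: 52.8
```

arm_command(
  delta_pos=[
    [0,0,0],
    [0,0,0],
    [0,0,0],
  ],
  roll=[0,0,0],
  gripper=[-1,-1,-1],
)

```text
t: 4.6
eef_pos: [0.5012, 0.4076, 0.1725]
eef_rot: [-3.139, 0.001, 1.804]
ft_force: [0.6, 0.3, -2.3]
opening: 0.0453
gripper_force: 52.9
```

```bash
python3 -c "
from h import *
go((.5005,.4165,.06,1.81),(.5005,.4165,.02,1.81))
w=Cam('wrist')
for u,v in ((39,76),(-39,76),(-39,-76),(39,-76),(0,37),(39,0),(-39,0)):
    c,s=np.cos(.242),np.sin(.242); q=w.pix((.5094+c*u/1e3-s*v/1e3,.381+s*u/1e3+c*v/1e3,.016)); cv2.circle(w.im,(int(q[0]),int(q[1])),3,(0,0,255),-1)
cv2.imwrite('pics/w2.png',w.im)"
```

```text
t 4.6 pos [0.5012 0.4076 0.1725] rot [-3.1394  0.0012  1.8035] open 0.0453 grip 52.9 F [ 0.5801  0.2553 -2.313 ]
(0.5005, 0.4165, 0.06, 1.81) -> delta [0.0089 0.0016 0.1125] roll near -0.00645808638360279 or exact -0.00645808638360279
(0.5005, 0.4165, 0.02, 1.81) -> delta [0.009  0.0017 0.1525] roll near -0.00645808638360279 or exact -0.00645808638360279
```

View pics/w2.png

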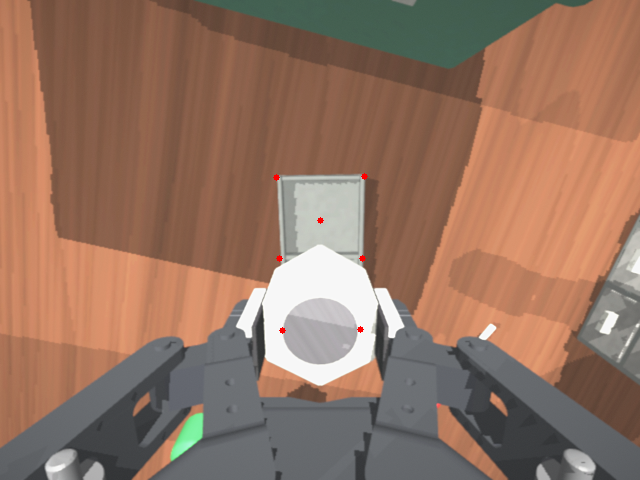

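The tray corners line up within about 2 mm of the predicted points, with the compartment centre at (320,220), and the nut is held straight. Lower it and release.

arm_command(
  delta_pos=[
    [0.009,0.001,0.03],
    [0.009,0.001,0.07],
    [0.009,0.001,0.105],
    [0.009,0.001,0.13],
    [0.009,0.001,0.13],
  ],
  roll=[0,0,0,0,0],
  gripper=[-1,-1,-1,-1,-1],
)

```text
t: 5.07
eef_pos: [0.4963, 0.4126, 0.0361]
eef_rot: [-3.128, 0.005, 1.801]
ft_force: [-2.2, -1.1, -4.9]
opening: 0.0448
gripper_force: 52.8
```

arm_command(
  delta_pos=[
    [0,0,0.01],
    [0,0,0.018],
    [0,0,0.022],
    [0,0,0.022],
    [0,0,0.022],
  ],
  roll=[0,0,0,0,0],
  gripper=[-1,-1,-1,-1,-1],
)

```text
t: 5.48
eef_pos: [0.5018, 0.4175, 0.0229]
eef_rot: [3.14, -0.001, 1.803]
ft_force: [0.5, -0.1, -2.3]
opening: 0.0452
gripper_force: 52.9
```

arm_command(
  delta_pos=[
    [0,0,0.001],
    [0,0,0.002],
    [0,0,0.003],
    [0,0,0.003],
  ],
  roll=[0,0,0,0],
  gripper=[-1,-1,-1,-1],
)

```text
t: 5.82
eef_pos: [0.5015, 0.4175, 0.0195]
eef_rot: [3.14, -0.001, 1.803]
ft_force: [-0.0, 0.2, -0.8]
opening: 0.0452
gripper_force: 53.1
```

arm_command(
  delta_pos=[
    [0,0,0],
    [0,0,0],
    [0,0,0],
    [0,0,0],
  ],
  roll=[0,0,0,0],
  gripper=[0.5,0.5,0.5,0.5],
)

```text
t: 6.15
eef_pos: [0.5013, 0.4173, 0.019]
eef_rot: [3.141, -0.0, 1.803]
ft_force: [-0.5, 0.5, 0.5]
opening: 0.0639
gripper_force: 0.0
```

arm_command(
  delta_pos=[
    [0,0,-0.02],
    [0,0,-0.06],
    [0,0,-0.1],
    [0,0,-0.14],
    [0,0,-0.16],
  ],
  roll=[0,0,0,0,0],
  gripper=[0.5,0.5,0.5,1,1],
)

```text
t: 6.57
eef_pos: [0.5031, 0.4184, 0.1853]
eef_rot: [3.133, -0.003, 1.803]
ft_force: [1.1, -1.0, 0.5]
opening: 0.0844
gripper_force: 0.0
```

```bash
python3 -c "
from h import *
go((.5284,.177,.20,1.81))"
```

```text
t 6.57 pos [0.5031 0.4184 0.1853] rot [ 3.1329 -0.0028  1.8029] open 0.0844 grip 0.0 F [ 1.0908 -0.9585  0.4735]
(0.5284, 0.177, 0.2, 1.81) -> delta [-0.2407 -0.0308 -0.0156] roll near -0.007096205205347594 or exact -0.007096205205347594
```

arm_command(
  delta_pos=[
    [-0.04,-0.005,-0.005],
    [-0.08,-0.01,-0.01],
    [-0.12,-0.015,-0.015],
    [-0.16,-0.021,-0.02],
    [-0.2,-0.026,-0.02],
  ],
  roll=[0,0,0,0,0],
  gripper=[1,1,1,1,1],
)

```text
t: 6.98
eef_pos: [0.522, 0.215, 0.2002]
eef_rot: [3.139, 0.0, 1.804]
ft_force: [0.5, -0.2, 0.8]
opening: 0.0859
gripper_force: 0.0
```

arm_command(
  delta_pos=[
    [-0.03,-0.004,0],
    [-0.041,-0.005,0],
    [-0.041,-0.005,0],
    [-0.041,-0.005,0],
  ],
  roll=[0,0,0,0],
  gripper=[1,1,1,1],
)

```text
t: 7.32
eef_pos: [0.5263, 0.1755, 0.1987]
eef_rot: [3.141, -0.001, 1.801]
ft_force: [0.2, 0.3, -0.4]
opening: 0.0854
gripper_force: 0.0
```

```bash
python3 -c "
from h import *
w=Cam('wrist'); x,y,a=nut(w,(.5284,.177),1.81); go((x,y,.06,a),(x,y,.015,a)); cv2.imwrite('pics/w3.png',w.im)"
```

```text
nut centre (0.5297380685806274, 0.18158626556396484) r 0.028661267831921577 widths [0.0464 0.0512 0.0514] flat angle 0.25 tool yaw 1.8207963267948966
t 7.37 pos [0.5262 0.1763 0.1986] rot [ 3.1414 -0.0007  1.803 ] open 0.0854 grip 0.0 F [-1.2572  0.1105 -1.0661]
(0.5297380685806274, 0.18158626556396484, 0.06, np.float64(1.8207963267948966)) -> delta [0.0043 0.0047 0.1386] roll near -0.017780874117779177 or exact -0.017780874117779177
(0.5297380685806274, 0.18158626556396484, 0.015, np.float64(1.8207963267948966)) -> delta [0.0042 0.0047 0.1836] roll near -0.017780874117779177 or exact -0.017780874117779177
```

View pics/w3.png

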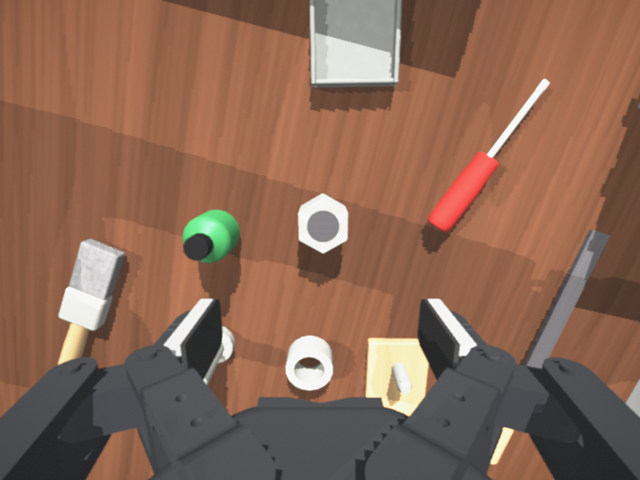

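Nut 1 is at (323,226) with its flats facing the fingers, and the bottle at (211,236) is clear of the left finger.

arm_command(
  delta_pos=[
    [0.002,0.003,0.03],
    [0.002,0.003,0.07],
    [0.002,0.003,0.11],
    [0.002,0.003,0.14],
    [0.002,0.003,0.14],
  ],
  roll=[-0.02,-0.02,-0.02,-0.02,-0.02],
  gripper=[1,1,1,1,1],
)

```text
t: 7.78
eef_pos: [0.5225, 0.179, 0.051]
eef_rot: [-3.127, -0.002, 1.825]
ft_force: [-1.9, -0.1, -0.7]
opening: 0.0851
gripper_force: 0.0
```

arm_command(
  delta_pos=[
    [0,0,0.025],
    [0,0,0.043],
    [0,0,0.043],
    [0,0,0.043],
  ],
  roll=[0,0,0,0],
  gripper=[1,1,1,1],
)

```text
t: 8.12
eef_pos: [0.5288, 0.1791, 0.0163]
eef_rot: [-3.141, -0.0, 1.824]
ft_force: [-0.1, 1.1, -0.6]
opening: 0.0856
gripper_force: 0.0
```

arm_command(
  delta_pos=[
    [0,0,0],
    [0,0,0],
    [0,0,0],
    [0,0,0],
    [0,0,0],
  ],
  roll=[0,0,0,0,0],
  gripper=[-1,-1,-1,-1,-1],
)

```text
t: 8.53
eef_pos: [0.5299, 0.1783, 0.0175]
eef_rot: [3.139, 0.0, 1.823]
ft_force: [-0.6, -0.1, 5.9]
opening: 0.045
gripper_force: 54.0
```

arm_command(
  delta_pos=[
    [0,0,-0.02],
    [0,0,-0.06],
    [0,0,-0.1],
    [0,0,-0.14],
    [0,0,-0.16],
  ],
  roll=[0,0,0,0,0],
  gripper=[-1,-1,-1,-1,-1],
)

```text
t: 8.95
eef_pos: [0.5304, 0.1783, 0.1806]
eef_rot: [3.135, 0.001, 1.823]
ft_force: [0.8, 0.9, -2.9]
opening: 0.0449
gripper_force: 53.1
```

```bash
python3 -c "
from h import *
go((.5183,.3445,.17,1.81))"
```

```text
t 8.95 pos [0.5304 0.1783 0.1806] rot [3.1348 0.0007 1.8227] open 0.0449 grip 53.1 F [ 0.8222  0.8783 -2.864 ]
(0.5183, 0.3445, 0.17, 1.81) -> delta [0.164  0.0297 0.0107] roll near 0.012711721220775685 or exact 0.012711721220775907
```

arm_command(
  delta_pos=[
    [0.035,0.006,0],
    [0.075,0.014,0],
    [0.115,0.021,0],
    [0.15,0.027,0],
    [0.164,0.03,0],
  ],
  roll=[0.01,0.01,0.01,0.01,0.01],
  gripper=[-1,-1,-1,-1,-1],
)

```text
t: 9.37
eef_pos: [0.515, 0.3479, 0.1745]
eef_rot: [-3.14, -0.002, 1.816]
ft_force: [-0.2, -1.2, -3.4]
opening: 0.0448
gripper_force: 53.0
```

arm_command(
  delta_pos=[
    [0,0,0],
    [0,0,0],
    [0,0,0],
  ],
  roll=[0,0,0],
  gripper=[-1,-1,-1],
)

```text
t: 9.62
eef_pos: [0.5164, 0.3431, 0.1745]
eef_rot: [-3.14, 0.001, 1.812]
ft_force: [-0.5, 0.3, -3.6]
opening: 0.0445
gripper_force: 53.0
```

```bash
python3 -c "
from h import *
go((.5183,.3445,.045,1.81),(.5183,.3445,.022,1.81))
t=Cam('top'); a=cv2.resize(t.im[180:330,40:280],None,fx=3.3,fy=3.3,interpolation=cv2.INTER_CUBIC);cv2.imwrite('pics/t4.png',a)"
```

```text
t 9.62 pos [0.5164 0.3431 0.1745] rot [-3.1397  0.0011  1.8124] open 0.0445 grip 53.0 F [-0.4977  0.2917 -3.6492]
(0.5183, 0.3445, 0.045, 1.81) -> delta [0.001  0.0024 0.1295] roll near 0.0023510175779208886 or exact 0.0023510175779208886
(0.5183, 0.3445, 0.022, 1.81) -> delta [0.0011 0.0024 0.1525] roll near 0.0023510175779208886 or exact 0.0023510175779208886
```

arm_command(
  delta_pos=[
    [0.001,0.002,0.03],
    [0.001,0.002,0.07],
    [0.001,0.002,0.105],
    [0.001,0.002,0.125],
    [0.001,0.002,0.125],
  ],
  roll=[0,0,0,0,0],
  gripper=[-1,-1,-1,-1,-1],
)

```text
t: 10.08
eef_pos: [0.5144, 0.342, 0.0439]
eef_rot: [-3.129, 0.003, 1.811]
ft_force: [-1.2, -0.2, -4.4]
opening: 0.045
gripper_force: 52.9
```

arm_command(
  delta_pos=[
    [0,0,0.01],
    [0,0,0.02],
    [0,0,0.026],
    [0,0,0.027],
    [0,0,0.027],
  ],
  roll=[0,0,0,0,0],
  gripper=[-1,-1,-1,-1,-1],
)

```text
t: 10.5
eef_pos: [0.5189, 0.3458, 0.024]
eef_rot: [3.141, -0.0, 1.813]
ft_force: [0.4, -0.3, -3.3]
opening: 0.045
gripper_force: 53.0
```

arm_command(
  delta_pos=[
    [0,0,0.001],
    [0,0,0.002],
    [0,0,0.003],
    [0,0,0.003],
  ],
  roll=[0,0,0,0],
  gripper=[-1,-1,-1,-1],
)

```text
t: 10.83
eef_pos: [0.5191, 0.3462, 0.0216]
eef_rot: [3.14, -0.0, 1.813]
ft_force: [-0.6, 0.8, -1.3]
opening: 0.0451
gripper_force: 53.3
```

arm_command(
  delta_pos=[
    [0,0,0],
    [0,0,0],
    [0,0,0],
    [0,0,0],
  ],
  roll=[0,0,0,0],
  gripper=[0.5,0.5,0.5,0.5],
)

```text
t: 11.17
eef_pos: [0.5189, 0.346, 0.021]
eef_rot: [3.141, -0.0, 1.813]
ft_force: [0.3, -0.3, 0.3]
opening: 0.0641
gripper_force: 0.0
```

arm_command(
  delta_pos=[
    [0,0,-0.02],
    [0,0,-0.06],
    [0,0,-0.1],
    [0,0,-0.14],
    [0,0,-0.17],
  ],
  roll=[0,0,0,0,0],
  gripper=[0.5,0.5,0.5,1,1],
)

```text
t: 11.58
eef_pos: [0.5195, 0.3462, 0.1948]
eef_rot: [3.137, -0.001, 1.813]
ft_force: [0.9, -0.3, 0.7]
opening: 0.0845
gripper_force: 0.0
```

```bash
python3 -c "
from h import *
go((.5514,.0152,.20,1.80))"
```

```text
t 11.58 pos [0.5195 0.3462 0.1948] rot [ 3.1372 -0.0008  1.8128] open 0.0845 grip 0.0 F [ 0.8972 -0.3397  0.7143]
(0.5514, 0.0152, 0.2, 1.8) -> delta [-0.329  -0.0483 -0.0057] roll near 0.012839315606737456 or exact 0.012839315606737678
```

arm_command(
  delta_pos=[
    [-0.04,-0.006,0],
    [-0.08,-0.012,0],
    [-0.12,-0.018,0],
    [-0.16,-0.024,0],
    [-0.2,-0.029,0],
  ],
  roll=[0.01,0.01,0.01,0.01,0.01],
  gripper=[1,1,1,1,1],
)

```text
t: 12.0
eef_pos: [0.538, 0.1431, 0.1909]
eef_rot: [3.141, 0.0, 1.804]
ft_force: [1.5, 0.8, 0.5]
opening: 0.0855
gripper_force: 0.0
```

arm_command(
  delta_pos=[
    [-0.04,-0.006,0],
    [-0.08,-0.012,0],
    [-0.115,-0.018,0],
    [-0.129,-0.019,0],
    [-0.129,-0.019,0],
  ],
  roll=[0,0,0,0,0],
  gripper=[1,1,1,1,1],
)

```text
t: 12.42
eef_pos: [0.55, 0.0119, 0.1909]
eef_rot: [3.141, 0.001, 1.798]
ft_force: [-0.5, -0.6, 0.5]
opening: 0.0855
gripper_force: 0.0
```

```bash
cat >> h.py <<'E'
def ringtop(cam,guess,z=.03):
    m=(cam.hsv[...,1]<70)&(cam.hsv[...,2]>90); p=cam.pix((*guess,z))
    n,l,st,ce=cv2.connectedComponentsWithStats(m.astype(np.uint8))
    k=[i for i in range(1,n) if 300<st[i,4]<6000]; k=min(k,key=lambda i:np.hypot(*(ce[i]-p)))
    P=cam.world(cv2.convexHull(np.argwhere(l==k)[:,::-1].astype(np.int32))[:,0],z)[:,:2]
    c,r=cv2.minEnclosingCircle(P.astype(np.float32)); print("ring",c,r,"px",p)
E
python3 -c "
from h import *
go((.5514,.0152,.06,1.80),(.5514,.0152,.012,1.80))
w=Cam('wrist'); cv2.imwrite('pics/w5.png',w.im); ringtop(w,(.5514,.0152))"
```

```text
t 12.42 pos [0.55   0.0119 0.1909] rot [3.1408 0.0007 1.7982] open 0.0855 grip 0.0 F [-0.4711 -0.5763  0.54  ]
(0.5514, 0.0152, 0.06, 1.8) -> delta [0.003  0.002  0.1309] roll near -0.0017876825574048016 or exact -0.0017876825574045796
(0.5514, 0.0152, 0.012, 1.8) -> delta [0.0031 0.002  0.1789] roll near -0.0017876825574048016 or exact -0.0017876825574045796
ring (0.5518955588340759, 0.01896788366138935) 0.02795017883181572 px [320.7119 225.7544]
```

View pics/w5.png

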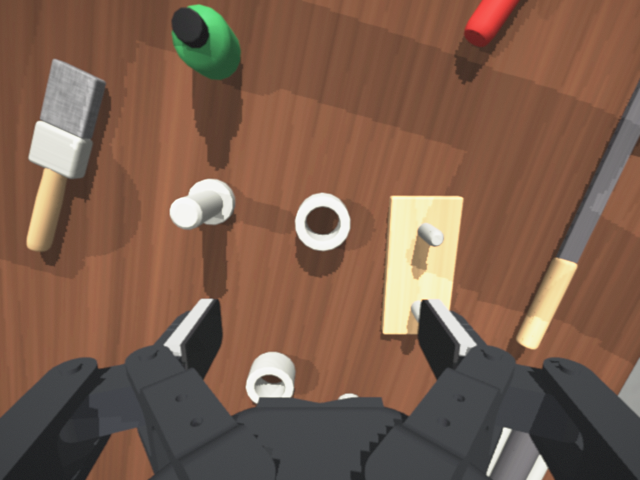

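Ring 1 is at (322,222). The board edge (388) is close to the right finger, so I'll descend with a narrower opening.

arm_command(
  delta_pos=[
    [0.003,0.003,0.03],
    [0.003,0.003,0.07],
    [0.003,0.003,0.11],
    [0.003,0.003,0.135],
    [0.003,0.003,0.135],
  ],
  roll=[0,0,0,0,0],
  gripper=[0.7,0.7,0.7,0.7,0.7],
)

```text
t: 12.88
eef_pos: [0.5462, 0.021, 0.0489]
eef_rot: [-3.129, -0.006, 1.805]
ft_force: [-0.5, 0.3, -0.3]
opening: 0.0726
gripper_force: 0.0
```

arm_command(
  delta_pos=[
    [0,0,0.025],
    [0,0,0.044],
    [0,0,0.044],
    [0,0,0.044],
  ],
  roll=[0,0,0,0],
  gripper=[0.7,0.7,0.7,0.7],
)

```text
t: 13.22
eef_pos: [0.5519, 0.0194, 0.0123]
eef_rot: [-3.141, -0.0, 1.804]
ft_force: [0.4, 0.1, 0.8]
opening: 0.0724
gripper_force: 0.0
```

arm_command(
  delta_pos=[
    [0,0,0],
    [0,0,0],
    [0,0,0],
    [0,0,0],
    [0,0,0],
  ],
  roll=[0,0,0,0,0],
  gripper=[-1,-1,-1,-1,-1],
)

```text
t: 13.63
eef_pos: [0.5535, 0.0185, 0.0144]
eef_rot: [3.138, 0.001, 1.803]
ft_force: [-0.4, 1.1, 6.0]
opening: 0.0493
gripper_force: 52.3
```

arm_command(
  delta_pos=[
    [0,0,-0.02],
    [0,0,-0.06],
    [0,0,-0.1],
    [0,0,-0.12],
    [0,0,-0.12],
  ],
  roll=[0,0,0,0,0],
  gripper=[-1,-1,-1,-1,-1],
)

```text
t: 14.05
eef_pos: [0.556, 0.0178, 0.139]
eef_rot: [3.129, 0.005, 1.803]
ft_force: [0.3, -0.4, -2.0]
opening: 0.0493
gripper_force: 53.5
```

```bash
python3 -c "
from h import *
go((.652,.0275,.13,1.80))"
```

```text
t 14.05 pos [0.556  0.0178 0.139 ] rot [3.1286 0.0051 1.8028] open 0.0493 grip 53.5 F [ 0.2543 -0.3944 -2.0121]
(0.652, 0.0275, 0.13, 1.8) -> delta [-0.0126  0.0955  0.0103] roll near 0.0028457369354368822 or exact 0.0028457369354368822
```

arm_command(
  delta_pos=[
    [0,0,0],
    [0,0,0],
  ],
  roll=[0,0],
  gripper=[-1,-1],
)

```text
t: 14.22
eef_pos: [0.5502, 0.0186, 0.1298]
eef_rot: [-3.139, -0.001, 1.803]
ft_force: [0.1, -0.1, -3.6]
opening: 0.0494
gripper_force: 53.4
```

```bash
python3 -c "
from h import *
go((.652,.0275,.13,1.80))
w=Cam('wrist'); cv2.imwrite('pics/w6.png',w.im); print(w.pix(monitor.get_state()['eef_pos']))"
```

```text
t 14.22 pos [0.5502 0.0186 0.1298] rot [-3.1388 -0.0012  1.8028] open 0.0494 grip 53.4 F [ 0.0549 -0.1011 -3.5771]
(0.652, 0.0275, 0.13, 1.8) -> delta [-0.0147  0.1011 -0.0005] roll near 0.002775371590043596 or exact 0.002775371590043818
[316.4371 305.0292]
```

View pics/w6.png

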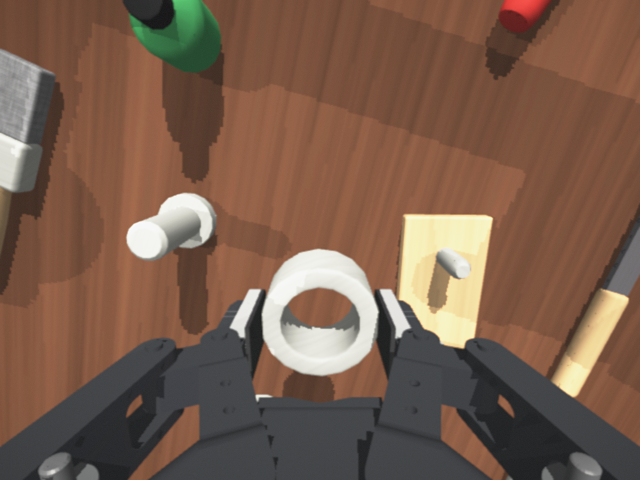

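Ring 1 is gripped level at (320,325), with the near post's tip at (461,271). Check that against the predicted post while moving over.

```bash
python3 -c "
from h import *
w=Cam('wrist'); print(w.pix((.6518,.0273,.048)),w.world([(459,267)],.048))"
```

```text
[459.9223 274.9629] [[0.6491 0.0329 0.048 ]]
```

arm_command(
  delta_pos=[
    [-0.004,0.03,0],
    [-0.01,0.065,0],
    [-0.015,0.095,0],
    [-0.015,0.101,0],
    [-0.015,0.101,0],
  ],
  roll=[0,0,0,0,0],
  gripper=[-1,-1,-1,-1,-1],
)

```text
t: 14.73
eef_pos: [0.6537, 0.0271, 0.1289]
eef_rot: [-3.138, -0.001, 1.803]
ft_force: [-0.1, 0.4, -2.4]
opening: 0.0492
gripper_force: 53.5
```

arm_command(
  delta_pos=[
    [0,0,0],
    [0,0,0],
    [0,0,0],
  ],
  roll=[0,0,0],
  gripper=[-1,-1,-1],
)

```text
t: 14.98
eef_pos: [0.6518, 0.0271, 0.1306]
eef_rot: [-3.139, -0.001, 1.803]
ft_force: [-0.1, -0.5, -2.3]
opening: 0.0491
gripper_force: 53.5
```

```bash
python3 -c "
from h import *
go((.652,.0275,.13,1.80))"
```

```text
t 14.98 pos [0.6518 0.0271 0.1306] rot [-3.1393 -0.0008  1.8027] open 0.0491 grip 53.5 F [-0.0753 -0.5173 -2.3127]
(0.652, 0.0275, 0.13, 1.8) -> delta [0.0004 0.0003 0.0006] roll near 0.0027316786253204217 or exact 0.0027316786253201997
```

arm_command(
  delta_pos=[
    [0.002,0,0.02],
    [0.002,0,0.045],
    [0.002,0,0.06],
    [0.002,0,0.06],
    [0.002,0,0.06],
  ],
  roll=[0,0,0,0,0],
  gripper=[-1,-1,-1,-1,-1],
)

```text
t: 15.4
eef_pos: [0.6515, 0.029, 0.0703]
eef_rot: [-3.139, -0.001, 1.803]
ft_force: [-0.0, -0.7, -2.5]
opening: 0.0496
gripper_force: 53.5
```

arm_command(
  delta_pos=[
    [0,0,0.01],
    [0,0,0.02],
    [0,0,0.03],
    [0,0,0.04],
    [0,0,0.041],
  ],
  roll=[0,0,0,0,0],
  gripper=[-1,-1,-1,-1,-1],
)

```text
t: 15.82
eef_pos: [0.6511, 0.0291, 0.0275]
eef_rot: [-3.137, -0.002, 1.803]
ft_force: [-1.6, -0.2, -3.7]
opening: 0.0496
gripper_force: 53.5
```

arm_command(
  delta_pos=[
    [0,0,0.001],
    [0,0,0.002],
    [0,0,0.002],
  ],
  roll=[0,0,0],
  gripper=[-1,-1,-1],
)

```text
t: 16.07
eef_pos: [0.6533, 0.0289, 0.0288]
eef_rot: [3.141, 0.0, 1.803]
ft_force: [0.3, -0.2, -1.7]
opening: 0.0492
gripper_force: 53.5
```

arm_command(
  delta_pos=[
    [0,0,0.001],
    [0,0,0.002],
    [0,0,0.003],
    [0,0,0.003],
  ],
  roll=[0,0,0,0],
  gripper=[-1,-1,-1,-1],
)

```text
t: 16.4
eef_pos: [0.6534, 0.0289, 0.0265]
eef_rot: [3.141, 0.0, 1.803]
ft_force: [-1.4, 0.1, 1.9]
opening: 0.0491
gripper_force: 53.9
```

arm_command(
  delta_pos=[
    [0,0,0],
    [0,0,0],
    [0,0,0],
    [0,0,0],
  ],
  roll=[0,0,0,0],
  gripper=[0.7,0.7,0.7,0.7],
)

```text
t: 16.73
eef_pos: [0.6533, 0.0289, 0.0258]
eef_rot: [3.141, 0.0, 1.803]
ft_force: [-0.2, -0.3, -1.4]
opening: 0.0725
gripper_force: 0.0
```

arm_command(
  delta_pos=[
    [0,0,-0.02],
    [0,0,-0.06],
    [0,0,-0.1],
    [0,0,-0.14],
    [0,0,-0.17],
  ],
  roll=[0,0,0,0,0],
  gripper=[0.7,0.7,0.7,1,1],
)

```text
t: 17.15
eef_pos: [0.6541, 0.0288, 0.1998]
eef_rot: [3.137, 0.002, 1.803]
ft_force: [2.1, -0.1, -0.3]
opening: 0.0856
gripper_force: 0.0
```

```bash
python3 -c "
from h import *
go((.537,-.1733,.2,1.80))"
```

```text
t 17.15 pos [0.6541 0.0288 0.1998] rot [3.1373 0.0015 1.8028] open 0.0856 grip 0.0 F [ 2.057  -0.065  -0.3077]
(0.537, -0.1733, 0.2, 1.8) -> delta [-0.1698 -0.1604 -0.0006] roll near 0.002821798796291297 or exact 0.002821798796291297
```

arm_command(
  delta_pos=[
    [-0.028,-0.027,0],
    [-0.056,-0.053,0],
    [-0.084,-0.08,0],
    [-0.112,-0.106,0],
    [-0.14,-0.132,0],
  ],
  roll=[0,0,0,0,0],
  gripper=[1,1,1,1,1],
)

```text
t: 17.57
eef_pos: [0.5557, -0.1389, 0.1958]
eef_rot: [3.141, 0.001, 1.803]
ft_force: [0.6, -0.1, 0.4]
opening: 0.0857
gripper_force: 0.0
```

arm_command(
  delta_pos=[
    [-0.025,-0.024,0],
    [-0.03,-0.028,0],
    [-0.03,-0.028,0],
    [-0.03,-0.028,0],
  ],
  roll=[0,0,0,0],
  gripper=[0.7,0.7,0.7,0.7],
)

```text
t: 17.9
eef_pos: [0.5366, -0.1733, 0.1957]
eef_rot: [3.141, -0.0, 1.802]
ft_force: [-0.3, 0.4, 0.3]
opening: 0.0726
gripper_force: 0.0
```

```bash
python3 -c "
from h import *
go((.537,-.1733,.06,1.80),(.537,-.1733,.012,1.80))
w=Cam('wrist'); ringtop(w,(.537,-.1733))
t=Cam('top'); a=cv2.resize(t.im[140:320,60:360],None,fx=2.6,fy=2.6,interpolation=cv2.INTER_CUBIC);cv2.imwrite('pics/t7.png',a)"
```

```text
t 17.9 pos [ 0.5366 -0.1733  0.1957] rot [ 3.1408 -0.0002  1.8017] open 0.0726 grip 0.0 F [-0.3113  0.4064  0.2708]
(0.537, -0.1733, 0.06, 1.8) -> delta [-0.0002  0.0003  0.1357] roll near 0.0017424213651395792 or exact 0.0017424213651393572
(0.537, -0.1733, 0.012, 1.8) -> delta [-0.0002  0.0002  0.1837] roll near 0.0017424213651395792 or exact 0.0017424213651393572
ring (0.5370988249778748, -0.1710495501756668) 0.027993399649858475 px [318.8724 227.9372]
```

View pics/t7.png

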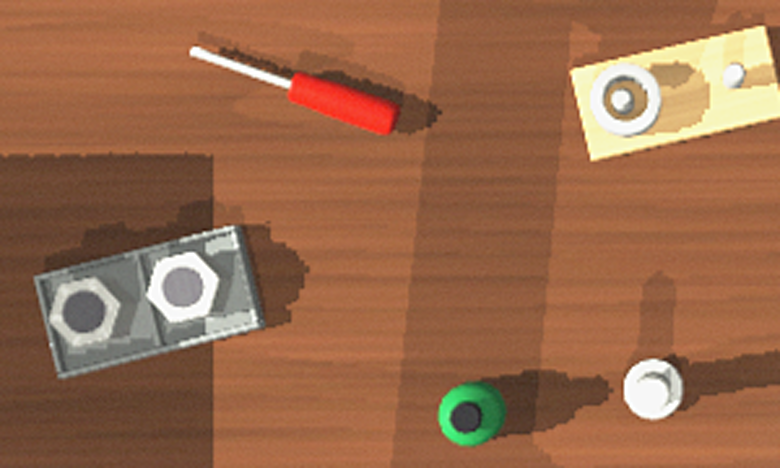

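Both nuts stand in their compartments (85,312) and (183,287). Ring 1 is seated round its post at (624,100), and the bottle (470,413) and pin (653,389) are untouched. Next is ring 2.

arm_command(
  delta_pos=[
    [0.001,0,0.03],
    [0.001,0,0.07],
    [0.001,0,0.11],
    [0.001,0,0.14],
    [0.001,0,0.14],
  ],
  roll=[0,0,0,0,0],
  gripper=[0.7,0.7,0.7,0.7,0.7],
)

```text
t: 18.42
eef_pos: [0.5316, -0.1681, 0.048]
eef_rot: [-3.131, -0.01, 1.805]
ft_force: [-1.7, 1.2, -1.2]
opening: 0.0724
gripper_force: 0.0
```

arm_command(
  delta_pos=[
    [0,0,0.025],
    [0,0,0.044],
    [0,0,0.044],
    [0,0,0.044],
  ],
  roll=[0,0,0,0],
  gripper=[0.7,0.7,0.7,0.7],
)

```text
t: 18.75
eef_pos: [0.5368, -0.1717, 0.0123]
eef_rot: [-3.141, -0.0, 1.804]
ft_force: [1.0, 0.1, 0.5]
opening: 0.0726
gripper_force: 0.0
```

arm_command(
  delta_pos=[
    [0,0,0],
    [0,0,0],
    [0,0,0],
    [0,0,0],
    [0,0,0],
  ],
  roll=[0,0,0,0,0],
  gripper=[-1,-1,-1,-1,-1],
)

```text
t: 19.17
eef_pos: [0.5381, -0.173, 0.0147]
eef_rot: [3.138, 0.003, 1.803]
ft_force: [0.1, 1.9, 6.4]
opening: 0.0503
gripper_force: 51.1
```

arm_command(
  delta_pos=[
    [0,0,-0.02],
    [0,0,-0.06],
    [0,0,-0.1],
    [0,0,-0.12],
    [0,0,-0.12],
  ],
  roll=[0,0,0,0,0],
  gripper=[-1,-1,-1,-1,-1],
)

```text
t: 19.58
eef_pos: [0.5401, -0.1743, 0.1395]
eef_rot: [3.131, 0.009, 1.803]
ft_force: [1.5, -0.7, -1.5]
opening: 0.0501
gripper_force: 52.9
```

```bash
python3 -c "
from h import *
go((.67,-.0525,.13,1.80))"
```

```text
t 19.58 pos [ 0.5401 -0.1743  0.1395] rot [3.1308 0.0095 1.8029] open 0.0501 grip 52.9 F [ 1.5085 -0.7042 -1.4886]
(0.67, -0.0525, 0.13, 1.8) -> delta [0.0888 0.1543 0.0103] roll near 0.002926513281859444 or exact 0.002926513281859222
```

arm_command(
  delta_pos=[
    [0.018,0.032,0],
    [0.038,0.068,0],
    [0.057,0.104,0],
    [0.075,0.137,0],
    [0.086,0.157,0],
  ],
  roll=[0,0,0,0,0],
  gripper=[-1,-1,-1,-1,-1],
)

```text
t: 20.0
eef_pos: [0.6705, -0.0497, 0.1302]
eef_rot: [-3.141, -0.001, 1.804]
ft_force: [-0.3, -0.4, -1.8]
opening: 0.0499
gripper_force: 53.0
```

arm_command(
  delta_pos=[
    [0,0,0],
    [0,0,0],
    [0,0,0],
  ],
  roll=[0,0,0],
  gripper=[-1,-1,-1],
)

```text
t: 20.25
eef_pos: [0.6679, -0.0526, 0.13]
eef_rot: [-3.139, -0.001, 1.803]
ft_force: [-0.3, 0.0, -2.5]
opening: 0.05
gripper_force: 53.0
```

```bash
python3 -c "
from h import *
go((.67,-.0525,.07,1.80))"
```

```text
t 20.25 pos [ 0.6679 -0.0526  0.13  ] rot [-3.1389 -0.0008  1.8029] open 0.05 grip 53.0 F [-0.3078  0.0029 -2.4593]
(0.67, -0.0525, 0.07, 1.8) -> delta [-0.0004  0.0022  0.06  ] roll near 0.0029358795018958883 or exact 0.0029358795018961104
```

arm_command(
  delta_pos=[
    [0,0.002,0.02],
    [0,0.002,0.045],
    [0,0.002,0.06],
    [0,0.002,0.06],
    [0,0.002,0.06],
  ],
  roll=[0,0,0,0,0],
  gripper=[-1,-1,-1,-1,-1],
)

```text
t: 20.67
eef_pos: [0.6694, -0.0526, 0.0699]
eef_rot: [-3.138, -0.002, 1.802]
ft_force: [1.0, -0.2, -1.2]
opening: 0.0502
gripper_force: 53.0
```

arm_command(
  delta_pos=[
    [0,0,0.01],
    [0,0,0.02],
    [0,0,0.03],
    [0,0,0.04],
    [0,0,0.041],
  ],
  roll=[0,0,0,0,0],
  gripper=[-1,-1,-1,-1,-1],
)

```text
t: 21.08
eef_pos: [0.6692, -0.0517, 0.0275]
eef_rot: [-3.137, -0.002, 1.803]
ft_force: [-1.2, -0.1, -2.4]
opening: 0.0503
gripper_force: 53.0
```

arm_command(
  delta_pos=[
    [0,0,0.001],
    [0,0,0.002],
    [0,0,0.003],
    [0,0,0.004],
    [0,0,0.004],
  ],
  roll=[0,0,0,0,0],
  gripper=[-1,-1,-1,-1,-1],
)

```text
t: 21.5
eef_pos: [0.6714, -0.0521, 0.0269]
eef_rot: [3.141, 0.0, 1.803]
ft_force: [0.5, -0.3, -1.8]
opening: 0.0502
gripper_force: 53.1
```

arm_command(
  delta_pos=[
    [0,0,0.001],
    [0,0,0.001],
  ],
  roll=[0,0],
  gripper=[-1,-1],
)

```text
t: 21.67
eef_pos: [0.6714, -0.0521, 0.0268]
eef_rot: [3.141, 0.0, 1.803]
ft_force: [-2.6, 1.0, 3.3]
opening: 0.05
gripper_force: 53.5
```

arm_command(
  delta_pos=[
    [0,0,0],
    [0,0,0],
    [0,0,0],
    [0,0,0],
  ],
  roll=[0,0,0,0],
  gripper=[0.7,0.7,0.7,0.7],
)

```text
t: 22.0
eef_pos: [0.6713, -0.0521, 0.0256]
eef_rot: [3.141, 0.0, 1.803]
ft_force: [0.0, 0.8, 0.1]
opening: 0.0725
gripper_force: 0.0
```

arm_command(
  delta_pos=[
    [0,0,-0.02],
    [0,0,-0.06],
    [0,0,-0.1],
    [0,0,-0.14],
    [0,0,-0.18],
  ],
  roll=[0,0,0,0,0],
  gripper=[0.7,0.7,0.7,1,1],
)

```text
t: 22.42
eef_pos: [0.6708, -0.0521, 0.2072]
eef_rot: [-3.142, -0.0, 1.803]
ft_force: [1.3, 1.1, 0.3]
opening: 0.0854
gripper_force: 0.0
```

```bash
python3 -c "
from h import *
go((.447,.0085,.22,1.80))"
```

```text
t 22.42 pos [ 0.6708 -0.0521  0.2072] rot [-3.1415 -0.0001  1.8027] open 0.0854 grip 0.0 F [1.2628 1.0523 0.3446]
(0.447, 0.0085, 0.22, 1.8) -> delta [ 0.1104 -0.2039 -0.0128] roll near 0.0027127100492121414 or exact 0.0027127100492121414
```

arm_command(
  delta_pos=[
    [0.018,-0.034,-0.003],
    [0.037,-0.068,-0.006],
    [0.055,-0.102,-0.009],
    [0.073,-0.136,-0.012],
    [0.092,-0.17,-0.013],
  ],
  roll=[0,0,0,0,0],
  gripper=[1,1,1,1,1],
)

```text
t: 22.83
eef_pos: [0.483, -0.0014, 0.2189]
eef_rot: [3.141, 0.001, 1.803]
ft_force: [0.2, 0.6, 0.4]
opening: 0.0855
gripper_force: 0.0
```

arm_command(
  delta_pos=[
    [0.014,-0.027,0],
    [0.018,-0.034,0],
    [0.018,-0.034,0],
    [0.018,-0.034,0],
  ],
  roll=[0,0,0,0],
  gripper=[1,1,1,1],
)

```text
t: 23.17
eef_pos: [0.448, 0.0079, 0.2192]
eef_rot: [3.139, 0.001, 1.803]
ft_force: [-0.5, -0.8, 0.9]
opening: 0.0854
gripper_force: 0.0
```

```bash
python3 -c "
from h import *
go((.447,.0085,.10,1.80),(.447,.0085,.037,1.80))
w=Cam('wrist'); cv2.imwrite('pics/w8.png',w.im); print(w.pix((.446,.0085,.075)),w.pix((.446,.0085,.012)))"
```

```text
t 23.17 pos [0.448  0.0079 0.2192] rot [3.1394 0.001  1.8028] open 0.0854 grip 0.0 F [-0.4781 -0.8145  0.8867]
(0.447, 0.0085, 0.1, 1.8) -> delta [ 0.0009 -0.0011  0.1192] roll near 0.0028450917859619285 or exact 0.0028450917859617064
(0.447, 0.0085, 0.037, 1.8) -> delta [ 0.001  -0.0012  0.1822] roll near 0.0028450917859619285 or exact 0.0028450917859617064
[316.0945 231.8092] [316.5909 217.95  ]
```

View pics/w8.png

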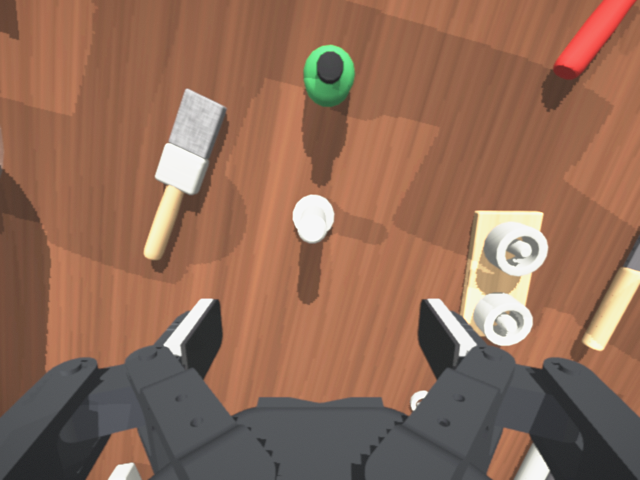

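Both rings are down on their posts, (515,250) and (503,318). The pin (stem top at (313,231)) sits under the gripper.

arm_command(
  delta_pos=[
    [0.001,-0.003,0.03],
    [0.001,-0.003,0.07],
    [0.001,-0.003,0.11],
    [0.001,-0.003,0.11],
    [0.001,-0.003,0.11],
  ],
  roll=[0,0,0,0,0],
  gripper=[1,1,1,1,1],
)

```text
t: 23.63
eef_pos: [0.4434, 0.0083, 0.1067]
eef_rot: [-3.136, -0.003, 1.802]
ft_force: [-0.2, -0.8, 0.6]
opening: 0.0854
gripper_force: 0.0
```

arm_command(
  delta_pos=[
    [0,0,0.02],
    [0,0,0.045],
    [0,0,0.066],
    [0,0,0.071],
    [0,0,0.071],
  ],
  roll=[0,0,0,0,0],
  gripper=[1,1,1,0.5,0.5],
)

```text
t: 24.05
eef_pos: [0.4454, 0.008, 0.0385]
eef_rot: [3.141, 0.0, 1.803]
ft_force: [-0.4, -0.2, 0.1]
opening: 0.0651
gripper_force: 0.0
```

arm_command(
  delta_pos=[
    [0,0,0],
    [0,0,0],
    [0,0,0],
    [0,0,0],
    [0,0,0],
  ],
  roll=[0,0,0,0,0],
  gripper=[-1,-1,-1,-1,-1],
)

```text
t: 24.47
eef_pos: [0.4451, 0.0081, 0.0394]
eef_rot: [3.14, 0.001, 1.803]
ft_force: [-2.5, -0.2, 6.8]
opening: 0.0247
gripper_force: 48.7
```

arm_command(
  delta_pos=[
    [0,0,0],
    [0,0,0],
    [0,0,0],
  ],
  roll=[0,0,0],
  gripper=[-1,-1,-1],
)

```text
t: 24.72
eef_pos: [0.4451, 0.0081, 0.0394]
eef_rot: [3.14, 0.001, 1.803]
ft_force: [-2.4, -0.3, 6.4]
opening: 0.0249
gripper_force: 48.7
```

arm_command(
  delta_pos=[
    [0,0,-0.02],
    [0,0,-0.06],
    [0,0,-0.09],
    [0,0,-0.1],
    [0,0,-0.1],
  ],
  roll=[0,0,0,0,0],
  gripper=[-1,-1,-1,-1,-1],
)

```text
t: 25.13
eef_pos: [0.4464, 0.008, 0.1409]
eef_rot: [3.134, 0.003, 1.803]
ft_force: [0.2, -0.1, -2.5]
opening: 0.0245
gripper_force: 50.2
```

```bash
python3 -c "
from h import *
go((.4827,-.3436,.138,1.80))"
```

```text
t 25.13 pos [0.4464 0.008  0.1409] rot [3.1343 0.0033 1.8029] open 0.0245 grip 50.2 F [ 0.1947 -0.1366 -2.4815]
(0.4827, -0.3436, 0.138, 1.8) -> delta [-0.3505 -0.0456  0.0037] roll near 0.0028865093244172524 or exact 0.0028865093244174744
```

arm_command(
  delta_pos=[
    [-0.03,-0.004,0],
    [-0.07,-0.009,0],
    [-0.11,-0.014,0],
    [-0.15,-0.02,0],
    [-0.19,-0.025,0],
  ],
  roll=[0,0,0,0,0],
  gripper=[-1,-1,-1,-1,-1],
)

```text
t: 25.55
eef_pos: [0.4617, -0.183, 0.1344]
eef_rot: [-3.139, -0.004, 1.803]
ft_force: [0.6, 0.5, -2.9]
opening: 0.0246
gripper_force: 50.1
```

arm_command(
  delta_pos=[
    [-0.04,-0.005,0],
    [-0.08,-0.01,0],
    [-0.12,-0.015,0],
    [-0.15,-0.02,0],
    [-0.16,-0.021,0],
  ],
  roll=[0,0,0,0,0],
  gripper=[-1,-1,-1,-1,-1],
)

```text
t: 25.97
eef_pos: [0.4785, -0.3465, 0.1344]
eef_rot: [-3.139, -0.001, 1.799]
ft_force: [-0.3, 0.9, -2.4]
opening: 0.0249
gripper_force: 50.2
```

arm_command(
  delta_pos=[
    [0,0,0],
    [0,0,0],
    [0,0,0],
  ],
  roll=[0,0,0],
  gripper=[-1,-1,-1],
)

```text
t: 26.22
eef_pos: [0.479, -0.3407, 0.1354]
eef_rot: [-3.14, -0.004, 1.804]
ft_force: [0.8, -0.2, -2.9]
opening: 0.0245
gripper_force: 50.1
```

```bash
python3 -c "
from h import *
go((.4827,-.3436,.138,1.80))
w=Cam('wrist'); cv2.imwrite('pics/w9.png',w.im); print(w.pix((.4827,-.3436,.022)))"
```

```text
t 26.22 pos [ 0.479  -0.3407  0.1354] rot [-3.1398 -0.004   1.8035] open 0.0245 grip 50.1 F [ 0.7917 -0.1858 -2.9031]
(0.4827, -0.3436, 0.138, 1.8) -> delta [-0.0037  0.003  -0.0026] roll near 0.003501558745454325 or exact 0.003501558745454325
[322.2789 247.2879]
```

View pics/w9.png

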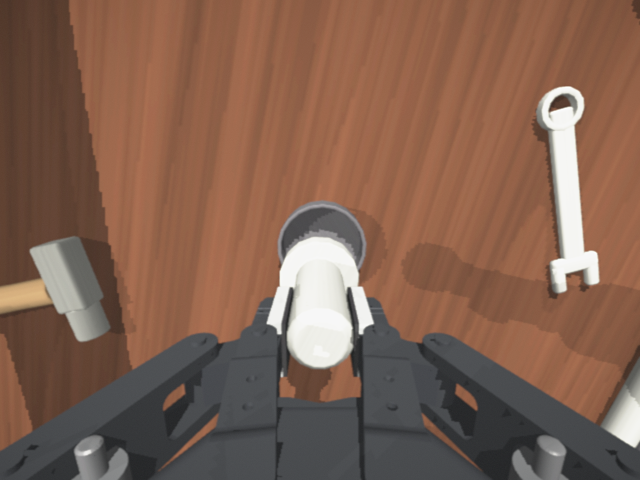

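The tin's rim circle is centred near (322,246), as predicted, and the pin is upright. Lower it.

arm_command(
  delta_pos=[
    [-0.004,0.003,0.01],
    [-0.004,0.003,0.035],
    [-0.004,0.003,0.06],
    [-0.004,0.003,0.075],
    [-0.004,0.003,0.075],
  ],
  roll=[0,0,0,0,0],
  gripper=[-1,-1,-1,-1,-1],
)

```text
t: 26.68
eef_pos: [0.4814, -0.3424, 0.0574]
eef_rot: [-3.137, -0.008, 1.804]
ft_force: [-0.9, 1.0, -3.3]
opening: 0.0247
gripper_force: 50.0
```

arm_command(
  delta_pos=[
    [0,0,0.004],
    [0,0,0.008],
    [0,0,0.012],
    [0,0,0.014],
    [0,0,0.014],
  ],
  roll=[0,0,0,0,0],
  gripper=[-1,-1,-1,-1,-1],
)

```text
t: 27.1
eef_pos: [0.4838, -0.3461, 0.0488]
eef_rot: [3.141, 0.0, 1.803]
ft_force: [0.3, 0.3, -4.6]
opening: 0.0246
gripper_force: 50.1
```

arm_command(
  delta_pos=[
    [0.002,0,0.002],
    [0.002,0,0.004],
    [0.002,0,0.005],
    [0.002,0,0.005],
    [0.002,0,0.005],
  ],
  roll=[0,0,0,0,0],
  gripper=[-1,-1,-1,-1,-1],
)

```text
t: 27.52
eef_pos: [0.4832, -0.3442, 0.0436]
eef_rot: [3.142, 0.0, 1.803]
ft_force: [-0.1, 0.5, -2.6]
opening: 0.025
gripper_force: 50.1
```

arm_command(
  delta_pos=[
    [0,0,0.001],
    [0,0,0.001],
    [0,0,0.001],
  ],
  roll=[0,0,0],
  gripper=[-1,-1,-1],
)

```text
t: 27.77
eef_pos: [0.4833, -0.3444, 0.0435]
eef_rot: [-3.142, 0.0, 1.803]
ft_force: [-3.9, 0.6, 3.9]
opening: 0.0245
gripper_force: 50.8
```

arm_command(
  delta_pos=[
    [0,0,0],
    [0,0,0],
    [0,0,0],
    [0,0,0],
    [0,0,0],
  ],
  roll=[0,0,0,0,0],
  gripper=[0.6,0.6,0.6,0.6,0.6],
)

```text
t: 28.18
eef_pos: [0.4833, -0.3442, 0.0425]
eef_rot: [3.141, 0.0, 1.803]
ft_force: [-0.2, -0.4, 0.9]
opening: 0.0684
gripper_force: 0.0
```

arm_command(
  delta_pos=[
    [0,0,-0.02],
    [0,0,-0.05],
    [0,0,-0.09],
    [0,0,-0.13],
    [0,0,-0.17],
  ],
  roll=[0,0,0,0,0],
  gripper=[0.6,0.6,0.6,0.6,0.6],
)

```text
t: 28.6
eef_pos: [0.4829, -0.3438, 0.2139]
eef_rot: [-3.141, -0.001, 1.803]
ft_force: [0.5, -1.0, -0.1]
opening: 0.0685
gripper_force: 0.0
```

arm_command(
  delta_pos=[
    [-0.02,0,0],
    [-0.05,0,0],
    [-0.08,0,0],
    [-0.1,0,0],
    [-0.1,0,0],
  ],
  roll=[0,0,0,0,0],
  gripper=[0.6,0.6,0.6,0.6,0.6],
)

```text
t: 29.02
eef_pos: [0.5062, -0.4449, 0.2123]
eef_rot: [3.141, 0.002, 1.8]
ft_force: [0.0, 0.1, 0.3]
opening: 0.0683
gripper_force: 0.0
```

```bash
python3 -c "
from h import *
s=Cam('scene'); a=cv2.resize(s.im[150:370,90:540],None,fx=1.75,fy=1.75,interpolation=cv2.INTER_CUBIC);cv2.imwrite('pics/s10.png',a)"
```

```text
(no output)
```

View pics/s10.png

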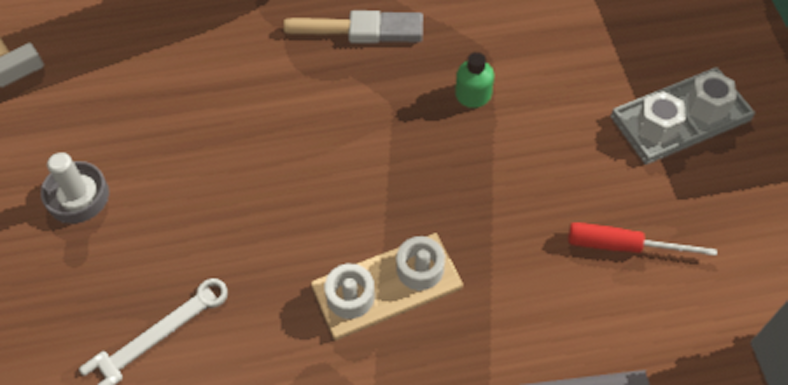

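Nuts, rings and bottle are right: nuts at (664,115) and (715,95), rings at (350,290) and (421,262), bottle at (475,83). The pin (top at (60,160), flange about (75,192)) appears to lean, so I'll check it against an upright projection.

```bash
python3 -c "
from h import *
s=Cam('scene')
for z in (.004,.016,.079): print(z,(s.pix((.4833,-.344,z))-[90,150])*1.75)
t=Cam('top')
for z in (.016,.079): print(z,t.pix((.4833,-.344,z))-[460,235])
a=np.hstack([cv2.resize(s.im[220:290,95:165],(399,399),interpolation=2),cv2.resize(t.im[235:305,460:530],(399,399),interpolation=2)]);cv2.imwrite('pics/p11.png',a)"
```

```text
0.004 [ 77.8774 194.1346]
0.016 [ 74.6479 188.8834]
0.079 [ 56.5948 159.528 ]
0.016 [31.6611 31.4079]
0.079 [42.8442 31.9299]
```

View pics/p11.png

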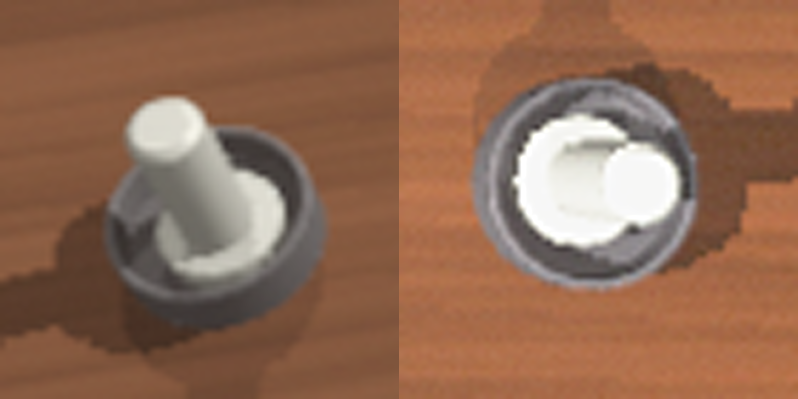

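The pin's top is at about (243,185) in the top crop, against (244,182) predicted for an upright pin. So it stands upright inside the tin, and I'll hand the job in.

```bash
python3 -c "
from rig import arm; print(arm.close_job())"
```

```text
the job is handed in; nothing more can be done
None
```

The job is handed in after about 29 s of robot time: in the last pictures both nuts stand in the tray, both rings are down on their posts, the pin is upright in the tin, and the bottle is still standing.

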